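Pack a sake set and a tea set of lacquerware

TASK

Pack two gift sets from the row of lacquerware. The long three-cell box gets the sake set: the black flask upright in the wide middle cell, with the small red sake cup and the small black sake cup in the end cells, either way round; the two-cell box gets the tea set: the red caddy in its wider cell and the tall red tea cup in the narrower one. Set every piece down upright on the floor of its cell without dropping it, and leave the black caddy, the bare-wood cup and the lacquer jar undisturbed.

Things in the scene. Friction and masses are not known exactly. Their poses are not given: they have to be found in the camera images.
- sake_box: Longer of two shallow open pale-wood box bases, fixed to the bench: 232 x 94 x 24 mm high, three cells in a row. Walls and dividers 5 mm thick, all 24 mm high; floor 5 mm thick. Origin: centre of underside; y along the length, z up. Middle cell 84 mm long, centred at y = 0; end cells 64 mm long, centred at y = +79 and -79 mm; all 84 mm wide in x, centred at x = 0.
- tea_box: Shorter of two shallow open pale-wood box bases, fixed to the bench: 177 x 94 x 24 mm high, two cells in a row. Walls and divider 5 mm thick, all 24 mm high; floor 5 mm thick. Origin: centre of underside; y along the length, z up. Wider cell 90 mm long, centred at y = -38.5 mm; narrower cell 72 mm long, centred at y = +47.5 mm; both 84 mm wide in x, centred at x = 0.
- flask: Glossy black lacquered sake flask, 128 mm high: round body 60 mm in diameter up to 62 mm, a shoulder narrowing from there to 90 mm, a straight neck 26 mm in diameter from 90 to 117 mm, and a lip 36 mm in diameter and 5 mm thick on top; a fine gold line round the body. Origin: centre of the underside, z up; round about z.
- sake_cup_red: Small open sake cup, glossy red lacquer on a black foot: 46 mm diameter, 52 mm high, upright straight wall 3.5 mm thick from 18 mm up to the rim, a narrower foot below. Origin: centre of the underside, z up; round about z.
- sake_cup_black: Small open sake cup, glossy black lacquer on a black foot: 46 mm diameter, 52 mm high, upright straight wall 3.5 mm thick from 18 mm up to the rim, a narrower foot below. Origin: centre of the underside, z up; round about z.
- caddy_red: Closed tea caddy with a gently domed lid, glossy red lacquer with a fine gold line: 64 mm diameter, 66 mm high, its side upright from 22 to 58 mm. It is handled as one piece; the lid does not come off. Origin: centre of the underside, z up; round about z.
- tea_cup_red: Tall open tea cup, glossy red lacquer on a black foot: 56 mm diameter, 80 mm high, upright straight wall 3.5 mm thick from 18 mm up to the rim, a narrower foot below. Origin: centre of the underside, z up; round about z.
- caddy_black: Closed tea caddy of the same shape and size as the red one (64 mm diameter, 66 mm high) but black with a fine gold line; not part of either set, stays in the stock row. Origin: centre of the underside, z up; round about z.
- tea_cup_bare: Tall open tea cup of the same shape and size as the red one (56 mm diameter, 80 mm high) but of bare pale wood, not yet lacquered; stays in the stock row. Origin: centre of the underside, z up; round about z.
- lacquer_jar: Amber glass jar of lacquer with a paper label and a black lid, 68 mm diameter, 91 mm high, standing beyond the boxes; stays where it is. Origin: centre of the underside, z up; round about z.

How it is judged:
At the end, for the whole second after the job is handed in: Each of the five pieces stands in its own cell as asked, underside under 10 mm above the box's underside, upright within 0.12 rad, still (under 0.02 m/s); black caddy, bare cup and jar upright (0.12 rad) and under 20 mm from their starts (x of flask in the frame of sake_box between -0.015 and 0.015 m and y of flask in the frame of sake_box between -0.015 and 0.015 m and z of flask in the frame of sake_box between 0 and 0.01 m and angle between each of flask, caddy_red, tea_cup_red, caddy_black, tea_cup_bare, lacquer_jar's own z axis and vertical below 0.12 rad and (((x of sake_cup_red in the frame of sake_box between -0.022 and 0.022 m and y of sake_cup_red in the frame of sake_box between 0.067 and 0.091 m and z of sake_cup_red in the frame of sake_box between 0 and 0.01 m and angle between sake_cup_red's own z axis and vertical below 0.12 rad) and (x of sake_cup_black in the frame of sake_box between -0.022 and 0.022 m and y of sake_cup_black in the frame of sake_box between -0.091 and -0.067 m and z of sake_cup_black in the frame of sake_box between 0 and 0.01 m and angle between sake_cup_black's own z axis and vertical below 0.12 rad)) or ((x of sake_cup_black in the frame of sake_box between -0.022 and 0.022 m and y of sake_cup_black in the frame of sake_box between 0.067 and 0.091 m and z of sake_cup_black in the frame of sake_box between 0 and 0.01 m and angle between sake_cup_black's own z axis and vertical below 0.12 rad) and (x of sake_cup_red in the frame of sake_box between -0.022 and 0.022 m and y of sake_cup_red in the frame of sake_box between -0.091 and -0.067 m and z of sake_cup_red in the frame of sake_box between 0 and 0.01 m and angle between sake_cup_red's own z axis and vertical below 0.12 rad))) and x of caddy_red in the frame of tea_box between -0.015 and 0.015 m and y of caddy_red in the frame of tea_box between -0.0545 and -0.0225 m and z of caddy_red in the frame of tea_box between 0 and 0.01 m and x of tea_cup_red in the frame of tea_box between -0.018 and 0.018 m and y of tea_cup_red in the frame of tea_box between 0.0355 and 0.0595 m and z of tea_cup_red in the frame of tea_box between 0 and 0.01 m and linear speed of each of flask, sake_cup_red, sake_cup_black, caddy_red, tea_cup_red below 0.02 m/s and distance of each of caddy_black, tea_cup_bare, lacquer_jar from where it was at the start of the episode below 0.02 m); the robot touches nothing.
It fails at once if a piece of lacquerware is dropped or knocked over: it moves faster than 0.6 m/s (a free fall of about 18 mm) while the fingers do not touch it ((linear speed of flask above 0.6 m/s and contact force between flask and the fingers below 0.05 N) or (linear speed of sake_cup_red above 0.6 m/s and contact force between sake_cup_red and the fingers below 0.05 N) or (linear speed of sake_cup_black above 0.6 m/s and contact force between sake_cup_black and the fingers below 0.05 N) or (linear speed of caddy_red above 0.6 m/s and contact force between caddy_red and the fingers below 0.05 N) or (linear speed of tea_cup_red above 0.6 m/s and contact force between tea_cup_red and the fingers below 0.05 N) or (linear speed of caddy_black above 0.6 m/s and contact force between caddy_black and the fingers below 0.05 N) or (linear speed of tea_cup_bare above 0.6 m/s and contact force between tea_cup_bare and the fingers below 0.05 N)).
It fails at once if the black caddy, the bare-wood cup or the lacquer jar is moved 20 mm or more, or tilted over by more than 0.4 rad (distance of any of caddy_black, tea_cup_bare, lacquer_jar from where it was at the start of the episode above 0.02 m or angle between any of caddy_black, tea_cup_bare, lacquer_jar's own z axis and vertical above 0.4 rad).
It also fails if it takes over 112 s, if anything falls off the work surface, if the arm or the gripper's body presses on something with over 40 N, if the wrist force passes 120 N, or if a joint passes its speed limit or range.

ROBOT

A 6-joint arm with a two-finger parallel gripper is mounted at the origin on the work surface. World frame = base frame: x ahead of the robot, y to its left, z up, the work surface at z = 0. Lengths are in m, angles in rad, forces in N, time in s.
With the tool pointing down it reaches from about 0.35 to 0.775 m from the base axis. Payload 5.5 kg.
Tool frame: the origin (TCP) lies where the fingers leave the gripper's body, on its centre line; the fingertips stand env.tip_reach ahead of it and the grasp point (between the pads) lies 54 mm ahead of it (env.tip_reach is the distance from the TCP to the fingertips, in m); z points along the fingers, y is the line along which they close (so a half turn about z gives the same grasp; the last joint's range is limited). The gripper opens to 85 mm and grips with 20 to 120 N. Pads are 22 mm wide; open, the fingers measure 114 mm over their backs; the gripper's body (76 mm by 85 mm) begins 54 mm behind the grasp point. The pads swing forward as they close: fully open they stand 13 mm farther back than shut.
Start: joints at [-1.299, 0.313, 0.046, 1.304, 0, 1.431], TCP at [0.23, -0.527, 0.304] pointing down, gripper open.
Joint ranges: [-2.76, 2.76], [-0.86, 1.69], [-1.03, 1.26], [-2.2, 2.34], [-1.47, 1.5], [-3.14, 3.14]. Speed limits (rad/s): [2.57, 2.57, 3.14, 3.14, 3.14, 3.14].

INTERFACE

Orientations are given as a unit quaternion [w, x, y, z].
In Python, from workcell import status, optics, hand_in, env gives the robot as it stands.
- The arm moves only by the shell command python3 -m handwheel 'ROWS' [FORCE]. ROWS is a JSON object whose one key "deltas" holds a list of rows, each a list of 5 numbers: the opening, from -1 (shut) to 1 (fully open), then the shift along the tool's x, y, z in units of 40 mm (1.0 is 40 mm), then the turn about the tool's z in units of 10 degrees (1.0 is 10 degrees). In form: {"deltas": [[jaw, x, y, z, roll], ...]}. A call has 1 to 20 rows; each row shifts and turns the commanded pose from where the row before left it, along the tool's axes as they then stand; what a row does not reach is not made up. A row lasts 1/8 s, in which the tool goes at most 62.5 mm and 10.7 degrees, less where a joint would pass 70% of its speed; a pose out of reach is approached as far as the arm can. A call is refused whole if a number of a shift passes 1 or a number of a turn 1, either way. A call with a gripper value outside its range is refused whole. The fingers move at their own pace and stop on an object; FORCE is the grip in N (left out, the last holds). Time passes only in rows, so rows that do not move let the fingers close. It gives the time, the measured TCP pose, the force, the opening and the grip force at its end, in the units of the state.
- status.get_state(): the state, without advancing time (a new reading comes with each control period).
- optics.read_camera(name): name is "scene" or "top" or "wrist"; returns a dict with "frame" (420x560x3 uint8, red, green, blue), "depth" (420x560 float32, m along the optical axis (not along the pixel's ray), 0 where there is no reading), "vfov" (degrees; the focal length in pixels is half the picture's height over the tangent of half this angle, whatever the lens; pixels are square), "cx", "cy" (the principal point, pixels), "k1" (the pictures are not rectified: a ray, as slopes to the right and down, at radius r is drawn at 1 + k1 r^2 times it, then the intrinsics apply), "origin" and "attitude" of the camera in the world. Camera axes: x right, y down, z forward; pixel columns grow to the right and rows downward; lengths in m; the calibration is good to about 2 mm. A picture is of the moment at which its call begins.
- hand_in(): hands the job in; it is judged then, once.
The state is a dict: "clock": time; "joint_pos": joint angles; "qvel": joint speeds; "tau": joint torques, N m; "tcp_pos": TCP position; "orientation": TCP orientation; "wrist_force": force on the tool from outside, world axes, zero at the start; "ft_torque": the same for the moment, N m; "finger_gap": finger opening in m; "grip_force": force on a finger pad.
Only numpy, scipy, OpenCV 4.12 (cv2) and the standard library are available. Lean on these libraries where they do the work, as an engineer would, in place of code of your own. Each camera call takes 0.05 s, during which the arm holds its last target. There are 200 camera calls.

## Working session

There is one attempt and no reset: what is moved stays moved. The work goes in short steps, Python scripts to look and compute and a shell command to move; the robot and the scene stay as the last step left them, time stands still between calls to the robot, and variables do not carry over. Pictures are saved under pics/ and viewed, at most 14 in all, crops included, and the job is handed in when it is done.

```bash
mkdir -p pics; ls; cat > h.py <<'E'
import numpy as np, cv2
from scipy.spatial.transform import Rotation as R
from workcell import status, optics, env
def rot(q): return R.from_quat([q[1],q[2],q[3],q[0]]).as_matrix()
def cam(n):
    c=optics.read_camera(n); c['f']=210/np.tan(np.radians(c['vfov'])/2); c['R']=rot(c['attitude']) if np.size(c['attitude'])==4 else np.array(c['attitude']); c['o']=np.array(c['origin']); return c
def rays(c,uv):
    K=np.array([[c['f'],0,c['cx']],[0,c['f'],c['cy']],[0,0,1.]])
    p=cv2.undistortPoints(np.array(uv,float).reshape(-1,1,2),K,np.array([c['k1'],0,0,0.]))[:,0]
    return np.c_[p,np.ones(len(p))]
def at_z(c,uv,z):
    d=rays(c,uv)@c['R'].T; return c['o']+d*((z-c['o'][2])/d[:,2])[:,None]
def cloud(c):
    v,u=np.mgrid[:420,:560]; r=rays(c,np.c_[u.ravel(),v.ravel()])*c['depth'].reshape(-1,1)
    return (r@c['R'].T+c['o']).reshape(420,560,3)
E
python3 - <<'E'
from h import *
print(status.get_state(), env.tip_reach)
for n in ('scene','top'):
    c=cam(n); cv2.imwrite(f'pics/{n}0.png',c['frame'][:,:,::-1]); print(n,c['o'],c['R'].round(3).tolist(),c['f'],c['cx'],c['cy'],c['k1'])
    np.savez(n+'0.npz',P=cloud(c),rgb=c['frame'])
E
```

```text
pics
{'clock': 0.0, 'joint_pos': array([-1.29858534e+00,  3.14010086e-01,  4.49681359e-02,  1.30360031e+00,
        2.18902652e-05,  1.43121011e+00]), 'qvel': array([ 0.00154582, -0.0010762 ,  0.00116613, -0.00074269,  0.00120108,
        0.00149421]), 'tau': array([ 7.36643615e-04, -4.80626500e+01,  2.98533064e+01,  1.95767172e-02,
       -4.69556392e-05,  8.23227140e-06]), 'tcp_pos': array([ 0.23004677, -0.52655774,  0.30299881]), 'orientation': array([-9.21663138e-04,  9.78877249e-01,  2.04446766e-01, -5.02381876e-05]), 'wrist_force': array([-0.76481608, -0.79171361,  0.3402398 ]), 'ft_torque': array([ 0.00513404,  0.04295176, -0.0022327 ]), 'grip_force': 0.0, 'finger_gap': 0.08554161674724102} 0.0726
scene [ 1.40138654 -0.29113816  0.69112288] [[0.349, 0.567, -0.746], [0.937, -0.216, 0.274], [-0.006, -0.795, -0.607]] 520.3044089314483 273.6244191937965 220.4977780545649 -0.15712474200738044
top [ 0.33513476 -0.00153772  1.27876195] [[0.012, -0.979, 0.204], [-1.0, -0.011, 0.003], [-0.0, -0.204, -0.979]] 527.2927414971721 280.9351703996101 209.74229043606022 -0.06423389964392894
```

View pics/scene0.png

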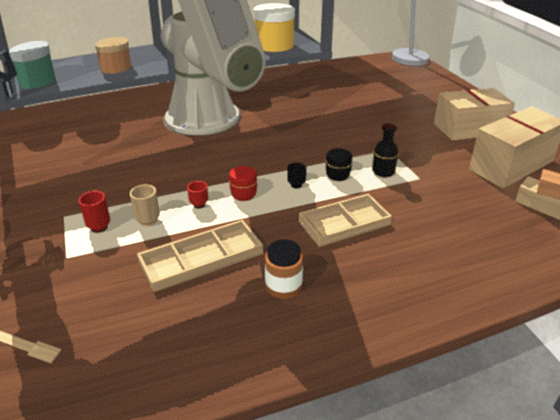

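View pics/top0.png

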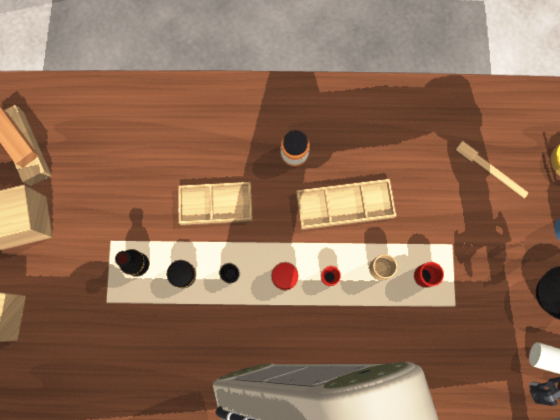

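The scene view shows all seven pieces in a row. In the top view the flask is at (130,263), black caddy (181,273), black sake cup (229,272), red caddy (285,276), red sake cup (331,275), bare cup (383,267) and red tea cup (430,274). The tea box is at (215,203), the sake box at (346,204) and the jar at (295,147).

```bash
python3 - <<'E'
from h import *
from scipy.optimize import least_squares
D={n:np.load(n+'0.npz') for n in('scene','top')}
pts=np.vstack([d['P'][ (d['P'][...,2]>-.1)].reshape(-1,3) for d in D.values()])
src=np.r_[[0]*np.sum(D['scene']['P'][...,2]>-.1),[1]*np.sum(D['top']['P'][...,2]>-.1)]
c=cam('top')
px=dict(flask=(123,259,.12),cb=(181,273,.066),sb=(229,272,.052),cr=(285,276,.066),sr=(331,275,.052),bare=(383,267,.08),tr=(430,274,.08),jar=(295,142,.09))
rad=dict(flask=.03,cb=.032,sb=.023,cr=.032,sr=.023,bare=.028,tr=.028,jar=.034)
for k,(u,v,z) in px.items():
    g=at_z(c,[(u,v)],z)[0]
    m=(np.hypot(*(pts[:,:2]-g[:2]).T)<.05)&(pts[:,2]>.025)
    out=[]
    for s in(0,1,2):
        q=pts[m&(src==s)] if s<2 else pts[m]
        if k=='flask': q=q[q[:,2]<.06]
        else: q=q[(q[:,2]>.02)]
        if len(q)<20: out.append(len(q));continue
        # wall points: outer surface facing cameras
        w=q[(q[:,2]<np.percentile(q[:,2],98)-.008)] if k!='flask' else q
        f=least_squares(lambda p:np.hypot(w[:,0]-p[0],w[:,1]-p[1])-rad[k],g[:2],loss='soft_l1',f_scale=.002)
        out.append((len(w),f.x.round(4).tolist(),np.round(np.median(abs(f.fun)),4),'ztop',np.percentile(pts[m&(src==s)][:,2] if s<2 else pts[m][:,2],99).round(4)))
    print(k,g.round(3),*out,sep='\n   ')
# boxes: wood-height points
P=D['top']['P']
for n,(u,v) in dict(tea=(215,203),sake=(346,204)).items():
    g=at_z(c,[(u,v)],.024)[0]
    for s in(0,1):
        m=(src==s)&(abs(pts[:,0]-g[0])<.075)&(abs(pts[:,1]-g[1])<.15)&(pts[:,2]>.018)&(pts[:,2]<.032)
        q=pts[m]; r=cv2.minAreaRect((q[:,:2]*1000).astype(np.float32)); print(n,g.round(3),len(q),r, np.median(q[:,2]))
E
```

```text
flask
   [0.461 0.35  0.12 ]
   (304, [0.4623, 0.3464], np.float64(0.0011), 'ztop', np.float64(0.1306))
   (102, [0.4619, 0.35], np.float64(0.0003), 'ztop', np.float64(0.1332))
   (406, [0.4626, 0.3476], np.float64(0.0014), 'ztop', np.float64(0.1324))
cb
   [0.437 0.23  0.066]
   (335, [0.4373, 0.2318], np.float64(0.001), 'ztop', np.float64(0.0678))
   (172, [0.4378, 0.2338], np.float64(0.0009), 'ztop', np.float64(0.0702))
   (513, [0.4375, 0.2326], np.float64(0.0011), 'ztop', np.float64(0.0695))
sb
   [0.442 0.121 0.052]
   (213, [0.4421, 0.1184], np.float64(0.0014), 'ztop', np.float64(0.0539))
   (45, [0.4396, 0.1195], np.float64(0.0022), 'ztop', np.float64(0.0574))
   (267, [0.442, 0.1184], np.float64(0.0015), 'ztop', np.float64(0.0558))
cr
   [ 0.433 -0.009  0.066]
   (354, [0.4347, -0.0114], np.float64(0.0008), 'ztop', np.float64(0.0678))
   (89, [0.4359, -0.0073], np.float64(0.0011), 'ztop', np.float64(0.0697))
   (443, [0.4347, -0.0109], np.float64(0.0011), 'ztop', np.float64(0.0689))
sr
   [ 0.437 -0.116  0.052]
   (235, [0.4381, -0.1198], np.float64(0.0015), 'ztop', np.float
[... 840 characters left out ...]
at64(0.0972))
   (1324, [0.7483, -0.0322], np.float64(0.0013), 'ztop', np.float64(0.0954))
tea [0.611 0.163 0.024] 813 ((615.200927734375, 161.4493865966797), (99.45348358154297, 181.35488891601562), 4.164255142211914) 0.023213854194744754
tea [0.611 0.163 0.024] 580 ((613.9588623046875, 164.59609985351562), (96.7940673828125, 175.22195434570312), 3.6715993881225586) 0.024004540864084767
sake [ 0.613 -0.157  0.024] 1253 ((616.9432373046875, -158.74285888671875), (99.64733123779297, 233.70285034179688), 7.335488796234131) 0.02337205190499747
sake [ 0.613 -0.157  0.024] 783 ((616.2418212890625, -155.68016052246094), (96.10794830322266, 233.63458251953125), 8.045868873596191) 0.0238766751137236
```

```bash
python3 - <<'E'
from h import *
c=cam('top'); f=c['frame'][:,:,::-1]
cv2.imwrite('pics/boxes.png',cv2.resize(f[165:240,170:405],None,fx=3.4,fy=3.4,interpolation=cv2.INTER_CUBIC))
E
```

```text
(no output)
```

View pics/boxes.png

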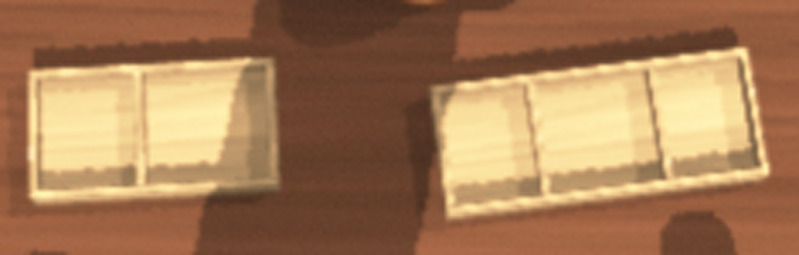

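The crop shows the tea box at left. Its narrower cell is the left one (+y), so local +y is close to world +y. It is turned about 4°, and the sake box about 7.5°. The two views differ by 3–6 mm in y, so I'll check with the wrist camera from close by.

```bash
python3 -m handwheel '{"deltas":[[1,0,0,0,-0.95],[1,0,0,0,-0.95],[1,0,0,0,-0.95],[1,0,0,0,-0.95],[1,0,0,0,-0.95],[1,0,0,0,-0.95],[1,0,0,0,-0.95],[1,0.75,0.88,0,0],[1,0.75,0.88,0,0],[1,0.75,0.88,0,0],[1,0.75,0.88,0,0],[1,0.75,0.88,0,0],[1,0.75,0.88,0,0],[1,0,0,0,0],[1,0,0,0,0]]}' 60
python3 - <<'E'
from h import *
c=cam('wrist'); cv2.imwrite('pics/w1.png',c['frame'][:,:,::-1]); print(c['o'],c['R'].round(3).tolist(),c['f'],status.get_state()['tcp_pos'],status.get_state()['joint_pos'])
E
```

```text
clock: 2.08
tcp_pos: [0.4409, -0.3466, 0.3037]
orientation: [-0.0, 0.706, 0.708, -0.0]
wrist_force: [0.5, -0.8, 0.8]
finger_gap: 0.0854
grip_force: 0.0
[ 0.44102387 -0.2649911   0.3734679 ] [[1.0, 0.004, 0.001], [0.004, -0.946, -0.323], [-0.001, 0.323, -0.946]] 308.7578724447102 [ 0.44055319 -0.34704407  0.30375904] [-8.10195023e-01  2.85732325e-01  7.96783199e-03  1.29327599e+00
 -4.00097269e-04  7.59500296e-01]
```

View pics/w1.png

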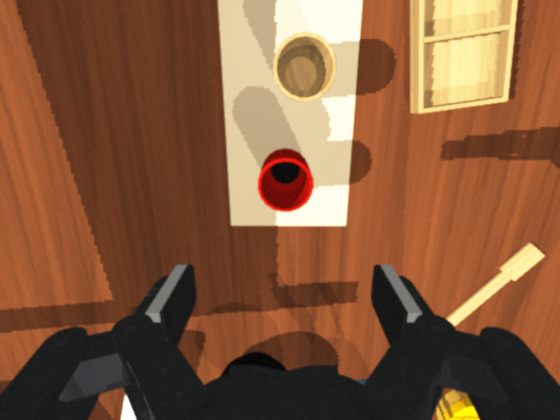

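The wrist view shows the red tea cup's rim centred near (286,184), the bare cup's rim at (304,66) and the sake box's near end at top right. Both open fingers stay in view at the bottom.

```bash
cat >> h.py <<'E'
def redtop(c,lo=None):
    h=cv2.cvtColor(c['frame'],cv2.COLOR_RGB2HSV); return ((h[...,0]<8)|(h[...,0]>172))&(h[...,1]>190)&(h[...,2]>70)
E
python3 - <<'E'
from h import *
c=cam('wrist'); P=cloud(c)
print(at_z(c,[(286,184),(258,184),(313,184),(286,210.5),(304,66)],.08).round(4))
m=np.zeros((420,560),bool); 
for n,(u0,v0,u1,v1) in dict(tr=(255,145,317,214),bare=(270,28,340,104)).items():
    q=P[v0:v1,u0:u1].reshape(-1,3); z=np.percentile(q[:,2],98); t=q[q[:,2]>z-.004]
    o,r=cv2.minEnclosingCircle((t[:,:2]*1000).astype(np.float32)); print(n,z,o,r)
b=P[:115,408:520].reshape(-1,3); w=b[(b[:,2]>.02)&(b[:,2]<.03)]; print(cv2.minAreaRect((w[:,:2]*1000).astype(np.float32)),w[:,1].min())
E
```

```text
[[ 0.4435 -0.3447  0.08  ]
 [ 0.416  -0.3448  0.08  ]
 [ 0.47   -0.3447  0.08  ]
 [ 0.4436 -0.3725  0.08  ]
 [ 0.4586 -0.2386  0.08  ]]
tr 0.08057477148525159 (444.14312744140625, -319.47174072265625) 54.15141677856445
bare 0.08055672469572797 (458.32037353515625, -241.1941375732422) 29.93256378173828
((626.3206787109375, -220.85899353027344), (96.3860092163086, 106.11963653564453), 7.452706336975098) -0.27906666678244346
```

```bash
python3 -m handwheel '{"deltas":[[1,0.05,0.075,0.6,0],[1,0,0,0.8,0],[1,0,0,0.8,0],[1,0,0,0.8,0],[1,0,0,0.7,0],[1,0,0,0.6,0],[1,0,0,0.4,0],[1,0,0,0.2,0],[1,0,0,0,0],[-1,0,0,0,0],[-1,0,0,0,0],[-1,0,0,0,0],[-1,0,0,0,0],[-1,0,0,0,0],[-1,0,0,0,0]]}' 50
python3 - <<'E'
from h import *
c=cam('wrist'); cv2.imwrite('pics/w2.png',c['frame'][:,:,::-1])
E
```

```text
clock: 4.05
tcp_pos: [0.4444, -0.3451, 0.1092]
orientation: [0.001, 0.706, 0.708, -0.0]
wrist_force: [-1.7, -0.2, 5.7]
finger_gap: 0.0559
grip_force: 52.4
```

View pics/w2.png

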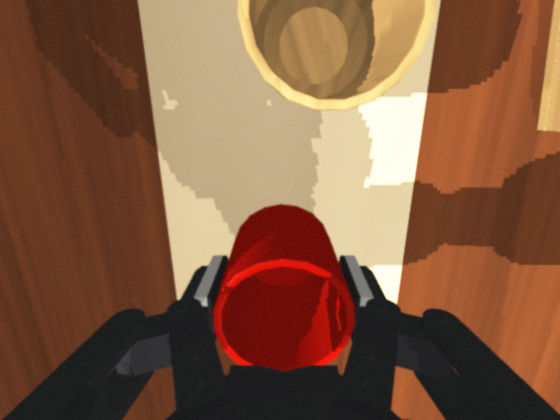

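The cup sits squarely between the pads, with its rim near (285,315) and the gap matching its diameter. I'll lift it, carry it to just short of the tea box and measure the cells from there.

```bash
python3 -m handwheel '{"deltas":[[-1,0,0,-0.2,0],[-1,0,0,-0.5,0],[-1,0,0,-0.8,0],[-1,0,0,-0.8,0],[-1,0.3,0.1,-0.8,0],[-1,0.6,0.2,-0.4,0],[-1,0.9,0.3,0,0],[-1,0.9,0.35,0,0],[-1,0.9,0.35,0,0],[-1,0.9,0.35,0,0],[-1,0.9,0.35,0,0],[-1,0.9,0.35,0,0],[-1,0.9,0.35,0,0],[-1,0.9,0.35,0,0],[-1,0.9,0.35,0,0],[-1,0.9,0.35,0,0],[-1,0.9,0.35,0,0],[-1,0.5,0.2,0,0],[-1,0.2,0.05,0,0],[-1,0,0,0,0]]}'
python3 - <<'E'
from h import *
c=cam('wrist'); cv2.imwrite('pics/w3.png',c['frame'][:,:,::-1]); print(status.get_state()['tcp_pos'])
P=cloud(c); np.save('w3.npy',P)
q=P.reshape(-1,3); q=q[(q[:,2]>.019)&(q[:,2]<.029)&(abs(q[:,0]-.615)<.06)&(abs(q[:,1]-.163)<.1)]; print(len(q),cv2.minAreaRect((q[:,:2]*1000).astype(np.float32)))
E
```

```text
clock: 6.6
tcp_pos: [0.6171, 0.1154, 0.2478]
orientation: [-0.0, 0.706, 0.708, -0.0]
wrist_force: [1.0, -0.0, -0.9]
finger_gap: 0.056
grip_force: 53.0
[0.61701266 0.1149189  0.24786223]
3541 ((616.9007568359375, 162.21282958984375), (94.39865112304688, 177.45687866210938), 3.8818488121032715)
```

View pics/w3.png

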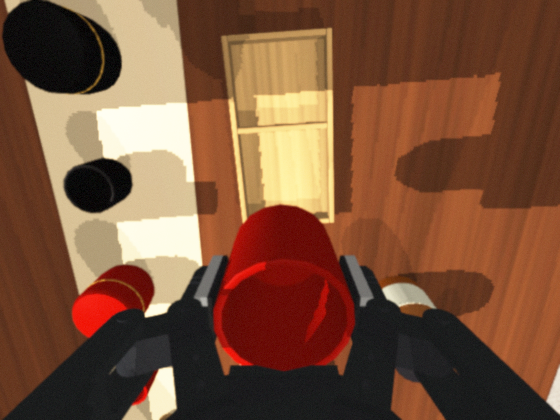

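The wrist picture shows the tea box corners at (222,37), (331,29) and (333,222), with the divider at (282,127). The depth fit gives centre (0.6169, 0.1622) and yaw 3.9°, so the narrow cell is at (0.6137, 0.2096).

```bash
python3 -m handwheel '{"deltas":[[-1,0.5,-0.08,0,0],[-1,0.8,0,0,0],[-1,0.7,0,0,0],[-1,0.35,0,0,0],[-1,0,0,0.4,0],[-1,0,0,0.7,0],[-1,0,0,0.7,0],[-1,0,0,0.6,0],[-1,0,0,0.4,0],[-1,0,0,0.2,0],[-1,0,0,0.1,0],[-1,0,0,0,0],[-1,0,0,0,0]]}'
```

```text
clock: 8.28
tcp_pos: [0.6144, 0.2098, 0.1247]
orientation: [0.0, 0.706, 0.708, 0.001]
wrist_force: [-0.3, -0.2, -0.9]
finger_gap: 0.0559
grip_force: 53.0
```

```bash
python3 -m handwheel '{"deltas":[[-1,0,0,0.1,0],[-1,0,0,0.08,0],[-1,0,0,0.04,0],[-1,0,0,0.03,0],[-1,0,0,0,0],[-1,0,0,0,0]]}'
```

```text
clock: 9.02
tcp_pos: [0.6137, 0.2096, 0.1143]
orientation: [-0.0, 0.707, 0.708, -0.0]
wrist_force: [-3.1, -0.3, 4.0]
finger_gap: 0.0559
grip_force: 53.3
```

```bash
python3 -m handwheel '{"deltas":[[1,0,0,0,0],[1,0,0,0,0],[1,0,0,0,0],[1,0,0,-0.2,0],[1,0,0,-0.5,0],[1,0,0,-0.8,0],[1,0,0,-0.8,0],[1,-0.3,-0.3,-0.8,0],[1,-0.7,-0.6,-0.4,0],[1,-0.8,-0.7,-0.3,0],[1,-0.8,-0.7,0,0],[1,-0.8,-0.7,0,0],[1,-0.8,-0.7,0,0],[1,-0.8,-0.6,0,0],[1,-0.6,-0.2,0,0],[1,0,0,0,0],[1,0,0,0,0]]}'
python3 - <<'E'
from h import *
c=cam('wrist'); cv2.imwrite('pics/w4.png',c['frame'][:,:,::-1]); print(status.get_state()['tcp_pos'])
c=cam('top'); P=cloud(c); q=P.reshape(-1,3); q=q[(np.hypot(q[:,0]-.6137,q[:,1]-.2096)<.045)&(q[:,2]>.03)]; t=q[q[:,2]>.081]; print(q[:,2].max(),cv2.minEnclosingCircle((t[:,:2]*1000).astype(np.float32)))
E
```

```text
clock: 11.15
tcp_pos: [0.4347, -0.0144, 0.2664]
orientation: [0.0, 0.707, 0.708, 0.0]
wrist_force: [0.5, -0.2, -1.7]
finger_gap: 0.0853
grip_force: 0.0
[ 0.43472288 -0.01414357  0.26619432]
0.09122249478718114 ((610.9152221679688, 209.55096435546875), 28.609439849853516)
```

View pics/w4.png

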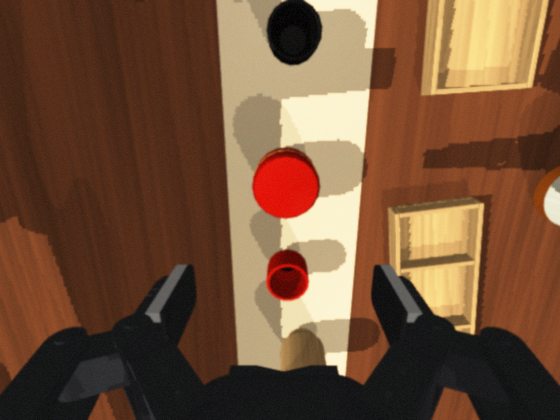

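The red caddy's lid spans columns 253–320 and reaches down to row 217, centred at about (286,184). The red sake cup's rim is near (288,282) and the black sake cup's near (294,33).

```bash
python3 - <<'E'
from h import *
c=cam('wrist'); P=cloud(c)
def top(u0,v0,u1,v1,dz):
    q=P[v0:v1,u0:u1].reshape(-1,3); z=np.percentile(q[:,2],98); t=q[q[:,2]>z-dz]; return z.round(4),cv2.minEnclosingCircle((t[:,:2]*1000).astype(np.float32))
print('cr',top(245,150,328,225,.02),at_z(c,[(253,184),(320,184),(286,217)],.058).round(4))
print('sr',top(262,245,315,302,.006),at_z(c,[(288,282)],.052).round(4))
print('sb',top(262,0,328,72,.006),at_z(c,[(294,33)],.052).round(4))
E
```

```text
cr (np.float64(0.0658), ((437.7855224609375, 12.451196670532227), 55.22190475463867)) [[ 0.407  -0.0076  0.058 ]
 [ 0.4693 -0.0073  0.058 ]
 [ 0.4379 -0.0403  0.058 ]]
sr (np.float64(0.0525), ((436.6952209472656, -36.72226333618164), 104.32946014404297)) [[ 0.4406 -0.1166  0.052 ]]
sb (np.float64(0.0526), ((441.68829345703125, 104.60760498046875), 37.666404724121094)) [[0.4434 0.1181 0.052 ]]
```

```bash
python3 -m handwheel '{"deltas":[[1,0.15,0.08,0.6,0],[1,0,0,0.8,0],[1,0,0,0.8,0],[1,0,0,0.8,0],[1,0,0,0.6,0],[1,0,0,0.4,0],[1,0,0,0.23,0],[1,0,0,0,0],[-1,0,0,0,0],[-1,0,0,0,0],[-1,0,0,0,0],[-1,0,0,0,0],[-1,0,0,0,0],[-1,0,0,0,0]]}' 50
```

```text
clock: 13.05
tcp_pos: [0.438, -0.0087, 0.0978]
orientation: [0.001, 0.706, 0.708, 0.001]
wrist_force: [-1.2, 0.2, 5.4]
finger_gap: 0.0628
grip_force: 54.8
```

```bash
python3 -m handwheel '{"deltas":[[-1,0,0,-0.1,0],[-1,0,0,-0.3,0],[-1,0,0,-0.6,0],[-1,0,0,-0.8,0],[-1,0.2,0.3,-0.5,0],[-1,0.4,0.55,-0.2,0],[-1,0.5,0.7,0,0],[-1,0.5,0.7,0,0],[-1,0.5,0.7,0,0],[-1,0.5,0.7,0,0],[-1,0.45,0.6,0,0],[-1,0.2,0.3,0,0],[-1,0,0,0,0],[-1,0,0,0,0]]}'
python3 - <<'E'
from h import *
c=cam('wrist'); cv2.imwrite('pics/w5.png',c['frame'][:,:,::-1])
E
```

```text
clock: 14.8
tcp_pos: [0.6187, 0.1214, 0.1969]
orientation: [-0.0, 0.707, 0.708, -0.0]
wrist_force: [0.3, -0.6, -0.3]
finger_gap: 0.0625
grip_force: 54.8
```

View pics/w5.png

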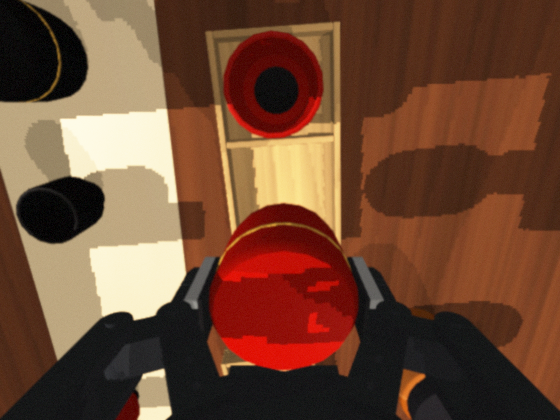

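The caddy is held upright over the wide cell, and the tea cup stands centred in the narrow cell near (273,85).

```bash
python3 -m handwheel '{"deltas":[[-1,0.06,0.02,0.4,0],[-1,0,0,0.6,0],[-1,0,0,0.6,0],[-1,0,0,0.35,0],[-1,0,0,0.15,0],[-1,0,0,0.08,0],[-1,0,0,0.06,0],[-1,0,0,0.04,0],[-1,0,0,0.03,0],[-1,0,0,0.02,0],[-1,0,0,0,0],[-1,0,0,0,0]]}'
```

```text
clock: 16.35
tcp_pos: [0.6201, 0.1241, 0.1035]
orientation: [0.0, 0.707, 0.708, 0.0]
wrist_force: [-0.1, 0.3, -1.2]
finger_gap: 0.063
grip_force: 54.8
```

```bash
python3 -m handwheel '{"deltas":[[-1,0,0,0.02,0],[-1,0,0,0.02,0],[-1,0,0,0,0]]}'; python3 -m handwheel '{"deltas":[[1,0,0,0,0],[1,0,0,0,0],[1,0,0,0,0],[1,0,0,-0.2,0],[1,0,0,-0.5,0],[1,0,0,-0.8,0],[1,0,0,-0.8,0],[1,-0.3,-0.2,-0.8,0],[1,-0.7,-0.5,-0.6,0],[1,-0.8,-0.6,0,0],[1,-0.8,-0.6,0,0],[1,-0.8,-0.6,0,0],[1,-0.8,-0.6,0,0],[1,-0.8,-0.6,0,0],[1,-0.7,-0.5,0,0],[1,-0.3,-0.3,0,0],[1,0,0,0,0],[1,0,0,0,0]]}'
python3 - <<'E'
from h import *
c=cam('wrist'); cv2.imwrite('pics/w6.png',c['frame'][:,:,::-1]); print(status.get_state()['tcp_pos'])
P=cloud(c); q=P.reshape(-1,3); q=q[(q[:,2]>.019)&(q[:,2]<.029)&(abs(q[:,0]-.617)<.07)&(abs(q[:,1]+.157)<.14)]; print(len(q),cv2.minAreaRect((q[:,:2]*1000).astype(np.float32)))
E
```

```text
clock: 16.73
tcp_pos: [0.6202, 0.1241, 0.1029]
orientation: [0.0, 0.707, 0.708, 0.0]
wrist_force: [-3.4, -0.4, 5.7]
finger_gap: 0.0625
grip_force: 55.4
clock: 18.98
tcp_pos: [0.441, -0.1158, 0.2501]
orientation: [0.0, 0.706, 0.708, 0.0]
wrist_force: [-0.2, 0.5, 0.4]
finger_gap: 0.0856
grip_force: 0.0
[ 0.44106315 -0.11567056  0.25002746]
4473 ((618.0196533203125, -158.57794189453125), (95.4402847290039, 232.7420196533203), 7.819286346435547)
```

View pics/w6.png

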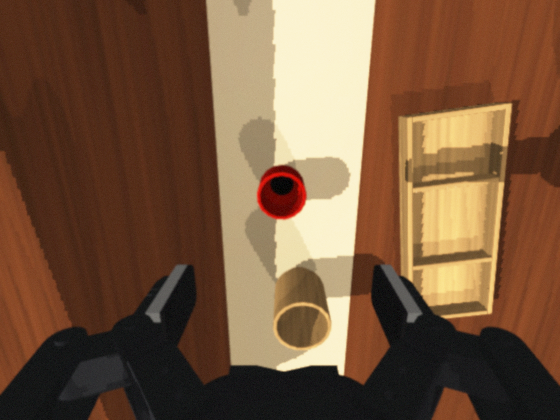

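The red sake cup's rim centre is at (282,194). The whole sake box is visible at right and fits with centre (0.618, -0.1586) and yaw 7.8°.

```bash
python3 - <<'E'
from h import *
c=cam('wrist'); print(at_z(c,[(282,194),(258,194),(306,194)],.052).round(4))
E
```

```text
[[ 0.4404 -0.1158  0.052 ]
 [ 0.4186 -0.1159  0.052 ]
 [ 0.4621 -0.1157  0.052 ]]
```

```bash
python3 -m handwheel '{"deltas":[[1,0,0,0.5,0],[1,0,0,0.8,0],[1,0,0,0.8,0],[1,0,0,0.8,0],[1,0,0,0.5,0],[1,0,0,0.3,0],[1,0,0,0.15,0],[1,0,0,0,0],[-1,0,0,0,0],[-1,0,0,0,0],[-1,0,0,0,0],[-1,0,0,0,0],[-1,0,0,0,0],[-1,0,0,0,0],[-1,0,0,0,0]]}' 45
```

```text
clock: 20.95
tcp_pos: [0.4409, -0.1165, 0.0968]
orientation: [0.001, 0.707, 0.708, 0.0]
wrist_force: [-0.5, -0.1, 4.9]
finger_gap: 0.0447
grip_force: 45.6
```

```bash
python3 -m handwheel '{"deltas":[[-1,0,0,-0.1,0],[-1,0,0,-0.3,0],[-1,0,0,-0.6,0],[-1,0,0,-0.8,0],[-1,-0.2,0.3,-0.5,0],[-1,-0.4,0.6,-0.2,0],[-1,-0.45,0.7,0,0],[-1,-0.45,0.7,0,0],[-1,-0.45,0.7,0,0],[-1,-0.45,0.7,0,0],[-1,-0.4,0.6,0,0],[-1,-0.2,0.4,0,0],[-1,0,0,0,0],[-1,0,0,0.3,0],[-1,0,0,0.6,0],[-1,0,0,0.6,0],[-1,0,0,0.4,0],[-1,0,0,0.2,0],[-1,0,0,0,0],[-1,0,0,0,0]]}'
```

```text
clock: 23.45
tcp_pos: [0.6292, -0.2362, 0.1129]
orientation: [0.001, 0.707, 0.708, 0.0]
wrist_force: [-0.1, 0.5, -0.5]
finger_gap: 0.0448
grip_force: 46.0
```

```bash
python3 -m handwheel '{"deltas":[[-1,0,0,0.1,0],[-1,0,0,0.07,0],[-1,0,0,0.05,0],[-1,0,0,0.03,0],[-1,0,0,0.03,0],[-1,0,0,0,0],[-1,0,0,0,0]]}'
```

```text
clock: 24.32
tcp_pos: [0.6286, -0.2359, 0.1019]
orientation: [0.0, 0.707, 0.708, -0.0]
wrist_force: [-3.6, 1.6, 5.9]
finger_gap: 0.045
grip_force: 46.6
```

```bash
python3 -m handwheel '{"deltas":[[1,0,0,0,0],[1,0,0,0,0],[1,0,0,0,0],[1,0,0,-0.2,0],[1,0,0,-0.6,0],[1,0,0,-0.8,0],[1,0,0,-0.9,0],[1,0.3,0,-0.9,0],[1,0.8,-0.3,-0.4,0],[1,0.9,-0.5,0,0],[1,0.9,-0.5,0,0],[1,0.9,-0.5,0,0],[1,0.9,-0.5,0,0],[1,0.9,-0.5,0,0],[1,0.9,-0.5,0,0],[1,0.9,-0.5,0,0],[1,0.8,-0.45,0,0],[1,0.55,-0.38,0,0],[1,0,0,0,0],[1,0,0,0,0]]}'
python3 - <<'E'
from h import *
c=cam('wrist'); cv2.imwrite('pics/w7.png',c['frame'][:,:,::-1]); print(status.get_state()['tcp_pos'])
c=cam('top'); P=cloud(c); q=P.reshape(-1,3); q=q[(np.hypot(q[:,0]-.6287,q[:,1]+.2369)<.03)&(q[:,2]>.05)]; print(q[:,2].max(),cv2.minEnclosingCircle((q[:,:2]*1000).astype(np.float32)))
E
```

```text
clock: 26.82
tcp_pos: [0.4435, 0.1136, 0.2532]
orientation: [0.001, 0.706, 0.708, 0.0]
wrist_force: [-0.3, -0.2, -1.3]
finger_gap: 0.0852
grip_force: 0.0
[0.44358222 0.1132879  0.25304266]
0.06317334654528728 ((627.0360717773438, -234.3313751220703), 23.396984100341797)
```

View pics/w7.png

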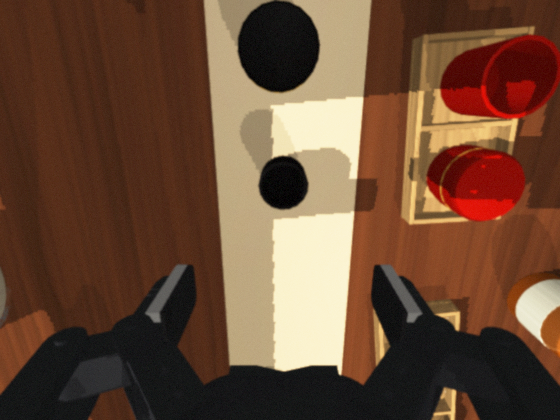

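The black sake cup's rim spans columns 259–308, centred near (283,185). The tea box holds its two red pieces upright.

```bash
python3 - <<'E'
from h import *
c=cam('wrist'); print(at_z(c,[(283.5,185),(259,185),(308,185),(283.5,209.5)],.052).round(4))
E
```

```text
[[0.4443 0.1207 0.052 ]
 [0.4221 0.1206 0.052 ]
 [0.4665 0.1207 0.052 ]
 [0.4444 0.097  0.052 ]]
```

```bash
python3 -m handwheel '{"deltas":[[1,0.16,0.02,0.5,0],[1,0,0,0.8,0],[1,0,0,0.8,0],[1,0,0,0.8,0],[1,0,0,0.5,0],[1,0,0,0.35,0],[1,0,0,0.15,0],[1,0,0,0,0],[-1,0,0,0,0],[-1,0,0,0,0],[-1,0,0,0,0],[-1,0,0,0,0],[-1,0,0,0,0],[-1,0,0,0,0],[-1,0,0,0,0]]}' 45
```

```text
clock: 28.85
tcp_pos: [0.4442, 0.1203, 0.0976]
orientation: [0.001, 0.706, 0.708, 0.001]
wrist_force: [-0.9, -0.1, 5.4]
finger_gap: 0.0443
grip_force: 45.6
```

```bash
python3 -m handwheel '{"deltas":[[-1,0,0,-0.1,0],[-1,0,0,-0.3,0],[-1,0,0,-0.6,0],[-1,0,0,-0.8,0],[-1,-0.3,0.2,-0.5,0],[-1,-0.7,0.5,-0.2,0],[-1,-0.8,0.68,0,0],[-1,-0.8,0.68,0,0],[-1,-0.8,0.68,0,0],[-1,-0.8,0.68,0,0],[-1,-0.6,0.45,0,0],[-1,-0.2,0.21,0,0],[-1,0,0,0,0],[-1,0,0,0.3,0],[-1,0,0,0.6,0],[-1,0,0,0.6,0],[-1,0,0,0.4,0],[-1,0,0,0.2,0],[-1,0,0,0,0],[-1,0,0,0,0]]}'
```

```text
clock: 31.35
tcp_pos: [0.6078, -0.0797, 0.1135]
orientation: [0.001, 0.706, 0.708, 0.0]
wrist_force: [-0.1, -0.3, -0.6]
finger_gap: 0.0441
grip_force: 45.9
```

```bash
python3 -m handwheel '{"deltas":[[-1,0,0,0.1,0],[-1,0,0,0.07,0],[-1,0,0,0.05,0],[-1,0,0,0.03,0],[-1,0,0,0.02,0],[-1,0,0,0,0],[-1,0,0,0,0]]}'
```

```text
clock: 32.22
tcp_pos: [0.6071, -0.0796, 0.1026]
orientation: [0.0, 0.707, 0.708, -0.0]
wrist_force: [-2.3, -0.6, 4.5]
finger_gap: 0.0441
grip_force: 46.4
```

```bash
python3 -m handwheel '{"deltas":[[1,0,0,0,0],[1,0,0,0,0],[1,0,0,0,0],[1,0,0,-0.2,0],[1,0,0,-0.6,0],[1,0,0,-0.9,0],[1,0,0,-0.9,0],[1,0,0,-0.9,0],[1,0.2,0,-0.9,0],[1,0.8,0,-0.5,0],[1,0.9,-0.3,-0.1,0],[1,0.9,-0.3,0,0],[1,0.9,-0.3,0,0],[1,0.9,-0.3,0,0],[1,0.9,-0.3,0,0],[1,0.9,-0.3,0,0],[1,0.9,-0.3,0,0],[1,0.9,-0.3,0,0],[1,0.9,-0.3,0,0],[1,0.9,-0.3,0,0]]}'
python3 -m handwheel '{"deltas":[[1,0.7,-0.4,0,0],[1,0.5,-0.23,0,0],[1,0,0,0,0],[1,0,0,0,0]]}'
python3 - <<'E'
from h import *
c=cam('wrist'); cv2.imwrite('pics/w8.png',c['frame'][:,:,::-1]); print(status.get_state()['tcp_pos'],status.get_state()['joint_pos'])
P=cloud(c); q=P.reshape(-1,3); q=q[(np.hypot(q[:,0]-.462,q[:,1]-.348)<.035)&(q[:,2]>.1)&(q[:,2]<.14)]; z=np.percentile(q[:,2],95); print(z); q=q[q[:,2]>z-.01]; print(cv2.minEnclosingCircle((q[:,:2]*1000).astype(np.float32)))
E
```

```text
clock: 34.72
tcp_pos: [0.486, 0.3214, 0.3025]
orientation: [0.0, 0.707, 0.708, 0.0]
wrist_force: [0.1, 0.4, 0.9]
finger_gap: 0.0857
grip_force: 0.0
clock: 35.22
tcp_pos: [0.4614, 0.3679, 0.3021]
orientation: [0.0, 0.707, 0.708, 0.0]
wrist_force: [0.7, 0.4, -0.5]
finger_gap: 0.0853
grip_force: 0.0
[0.46161998 0.3676017  0.30206846] [ 5.36661149e-01  3.43335347e-01  8.40006218e-02  1.31129278e+00
 -3.85384373e-04  2.10649269e+00]
0.12917869805748672
((464.7314758300781, 346.91156005859375), 18.297080993652344)
```

View pics/w8.png

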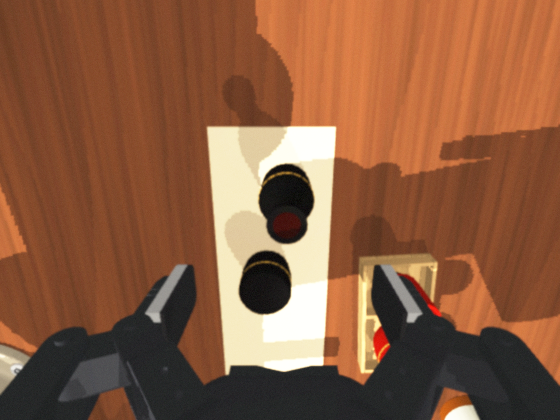

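The flask's lip is near (287,224). The depth fit puts it at (0.4647, 0.3469), radius 18.3 mm, top at 0.129 m. The pads are longer than the neck, so I'll grip at the lip with pads centred on it.

```bash
python3 -m handwheel '{"deltas":[[1,-0.3,0.08,0,0],[1,-0.22,0,0.2,0],[1,0,0,0.6,0],[1,0,0,0.8,0],[1,0,0,0.8,0],[1,0,0,0.5,0],[1,0,0,0.25,0],[1,0,0,0.12,0],[1,0,0,0,0],[0.3,0,0,0,0],[0.3,0,0,0,0],[0.1,0,0,0,0],[0.1,0,0,0,0],[0,0,0,0,0],[0,0,0,0,0]]}' 60
```

```text
clock: 37.15
tcp_pos: [0.4645, 0.3474, 0.171]
orientation: [0.0, 0.707, 0.708, -0.0]
wrist_force: [0.0, -0.6, -0.2]
finger_gap: 0.0427
grip_force: 0.0
```

```bash
python3 -m handwheel '{"deltas":[[-0.1,0,0,0,0],[-0.15,0,0,0,0],[-0.2,0,0,0,0],[-0.3,0,0,0,0],[-1,0,0,0,0],[-1,0,0,0,0],[-1,0,0,0,0],[-1,0,0,0,0],[-1,0,0,0,0]]}' 60
python3 - <<'E'
from h import *
c=cam('wrist'); cv2.imwrite('pics/w9.png',c['frame'][:,:,::-1])
E
```

```text
clock: 38.28
tcp_pos: [0.4645, 0.3475, 0.1714]
orientation: [0.0, 0.706, 0.708, 0.0]
wrist_force: [-1.7, -0.7, 6.0]
finger_gap: 0.0335
grip_force: 59.1
```

View pics/w9.png

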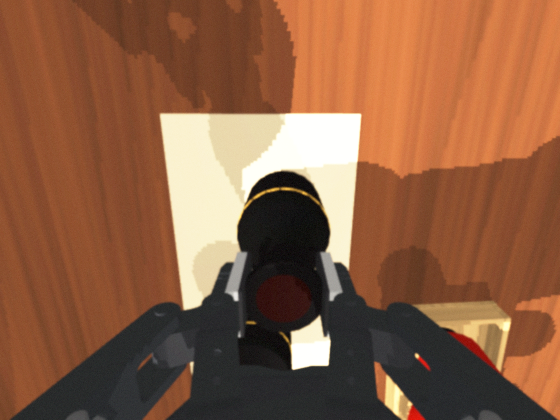

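The pads hold the flask at the lip near (285,295) and the flask is upright. I'll lift slowly and check.

```bash
python3 -m handwheel '{"deltas":[[-1,0,0,-0.1,0],[-1,0,0,-0.2,0],[-1,0,0,-0.3,0],[-1,0,0,-0.4,0],[-1,0,0,-0.5,0],[-1,0,0,-0.5,0],[-1,0,0,-0.4,0],[-1,0,0,-0.3,0],[-1,0,0,-0.2,0],[-1,0,0,-0.1,0],[-1,0,0,0,0],[-1,-0.1,0.03,0,0],[-1,-0.2,0.06,0,0],[-1,-0.3,0.09,0,0],[-1,-0.4,0.12,0,0],[-1,-0.5,0.15,0,0],[-1,-0.5,0.15,0,0],[-1,-0.5,0.15,0,0],[-1,-0.5,0.15,0,0],[-1,-0.5,0.15,0,0]]}'
python3 -m handwheel '{"deltas":[[-1,-0.5,0.15,0,0],[-1,-0.5,0.15,0,0],[-1,-0.5,0.15,0,0],[-1,-0.5,0.15,0,0],[-1,-0.5,0.15,0,0],[-1,-0.5,0.15,0,0],[-1,-0.5,0.15,0,0],[-1,-0.5,0.15,0,0],[-1,-0.5,0.15,0,0],[-1,-0.5,0.15,0,0],[-1,-0.5,0.15,0,0],[-1,-0.5,0.15,0,0],[-1,-0.45,0.2,0,0],[-1,-0.4,0.2,0,0],[-1,-0.3,0.2,0,0],[-1,-0.2,0.1,0,0],[-1,-0.1,0.1,0,0],[-1,0,0,0,0],[-1,0,0,0,0]]}'
python3 - <<'E'
from h import *
c=cam('scene'); cv2.imwrite('pics/s10.png',cv2.resize(c['frame'][100:310,100:380,::-1],None,fx=2.5,fy=2.5))
E
```

```text
clock: 40.83
tcp_pos: [0.5071, 0.2056, 0.2912]
orientation: [0.0, 0.707, 0.707, 0.0]
wrist_force: [-0.5, -0.6, -1.8]
finger_gap: 0.0331
grip_force: 59.6
clock: 43.2
tcp_pos: [0.6111, -0.0899, 0.2911]
orientation: [-0.0, 0.706, 0.708, -0.0]
wrist_force: [0.7, -0.0, -1.3]
finger_gap: 0.0332
grip_force: 59.7
```

View pics/s10.png

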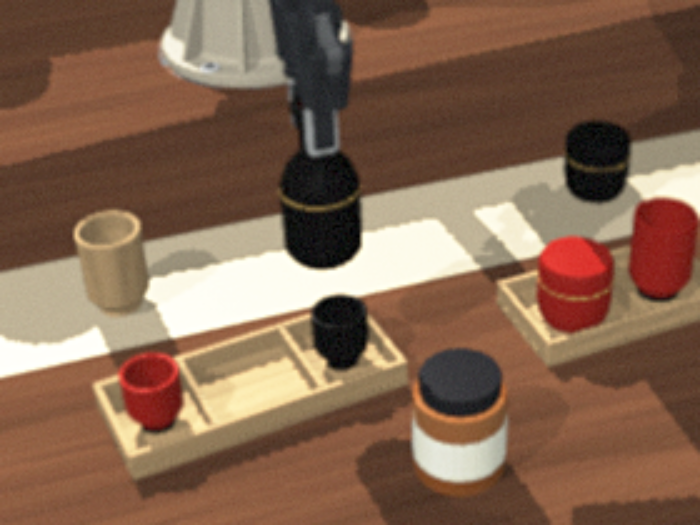

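The flask hangs upright in the gripper, and both sake cups stand upright in the end cells. The tea set, black caddy, bare cup and jar are in place.

```bash
python3 -m handwheel '{"deltas":[[-1,-0.15,0.05,0,0],[-1,-0.3,0.05,0,0],[-1,-0.4,0.05,0,0],[-1,-0.4,0.02,0,0],[-1,-0.3,0,0,0],[-1,-0.17,0,0,0],[-1,0,0,0,0],[-1,0,0,0.2,0],[-1,0,0,0.4,0],[-1,0,0,0.5,0],[-1,0,0,0.5,0],[-1,0,0,0.4,0],[-1,0,0,0.3,0],[-1,0,0,0.2,0],[-1,0,0,0.1,0],[-1,0,0,0,0],[-1,0,0,0,0]]}'
```

```text
clock: 45.38
tcp_pos: [0.6185, -0.1593, 0.1877]
orientation: [0.001, 0.707, 0.708, 0.0]
wrist_force: [0.4, 0.3, -1.6]
finger_gap: 0.0334
grip_force: 59.7
```

```bash
python3 -m handwheel '{"deltas":[[-1,0,0,0.1,0],[-1,0,0,0.06,0],[-1,0,0,0.04,0],[-1,0,0,0.03,0],[-1,0,0,0.03,0],[-1,0,0,0.02,0],[-1,0,0,0,0],[-1,0,0,0,0]]}'
```

```text
clock: 46.38
tcp_pos: [0.6183, -0.1592, 0.1765]
orientation: [0.0, 0.707, 0.708, 0.0]
wrist_force: [-0.4, 0.9, 4.0]
finger_gap: 0.0335
grip_force: 60.0
```

```bash
python3 -m handwheel '{"deltas":[[-0.1,0,0,0,0],[0.1,0,0,0,0],[0.4,0,0,0,0],[0.8,0,0,0,0],[0.8,0,0,0,0],[0.8,0,0,-0.1,0],[0.8,0,0,-0.4,0],[0.8,0,0,-0.7,0],[0.8,0,0,-0.8,0],[0.8,0,-0.5,-0.8,0],[0.8,0,-0.9,-0.3,0],[0.8,0,-0.9,0,0],[0.8,0,-0.9,0,0],[0.8,0,-0.9,0,0],[0.8,0,0,0,0],[0.8,0,0,0,0],[0.8,0,0,0,0]]}'
python3 - <<'E'
from h import *
c=cam('top'); a=cv2.resize(c['frame'][120:320,90:470,::-1],None,fx=1.9,fy=1.9); s=cam('scene')['frame'][130:310,60:420,::-1]
b=cv2.resize(s,(a.shape[1],int(180*a.shape[1]/360)))[:220]
b=cv2.resize(s,(440,220)); b=cv2.copyMakeBorder(b,0,0,0,a.shape[1]-440,cv2.BORDER_CONSTANT)
cv2.imwrite('pics/end.png',np.vstack([a,b]))
P=cloud(c).reshape(-1,3)
for n,(x,y,z) in dict(flask=(.618,-.1586,.12),sr=(.6287,-.2369,.05),sb=(.6073,-.0803,.05),tr=(.6137,.2096,.078),cr=(.6195,.1238,.055)).items():
    q=P[(np.hypot(P[:,0]-x,P[:,1]-y)<.038)&(P[:,2]>z)]; o,r=cv2.minEnclosingCircle((q[:,:2]*1000).astype(np.float32)); print(n,np.subtract(o,(x*1000,y*1000)).round(1),round(r,1),q[:,2].max().round(4))
E
```

```text
clock: 48.5
tcp_pos: [0.4552, -0.1596, 0.3003]
orientation: [0.001, 0.706, 0.708, 0.0]
wrist_force: [0.1, -0.1, 0.1]
finger_gap: 0.0766
grip_force: 0.0
flask [-0.7  2.9] 18.1 0.1392
sr [1.3 8.2] 21.4 0.0611
sb [-2.6  3.7] 23.2 0.0634
tr [-3.3  0.4] 28.6 0.0926
cr [-1.1  2.3] 32.5 0.0773
```

View pics/end.png

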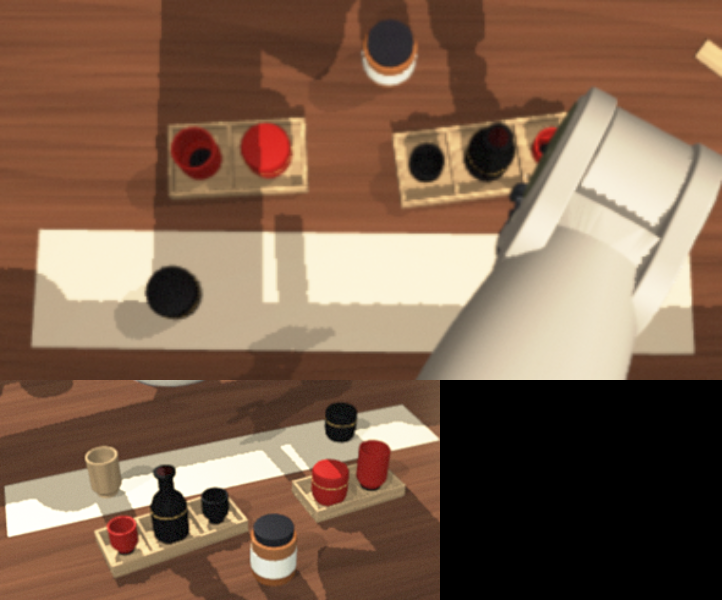

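The final views show all five pieces upright and centred in their cells. The bare cup, black caddy and jar look untouched, and the arm is clear. The 8 mm offset reading for the red sake cup comes from the arm partly hiding it; the earlier clear view had it centred.

```bash
python3 -c "
from workcell import hand_in
print(hand_in())"
```

```text
the job is handed in; nothing more can be done
None
```

I packed both gift sets and handed the job in at about 48.5 s; the last views showed all five pieces upright in their cells and the black caddy, bare cup and jar in place, but hand-in returned no verdict.

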